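# Scoop the onion out of the crate against its corner

### The job

Take the steel scoop out of the caddy and, with the scoop alone and never the gripper on the onion, push the loose onion into the far corner of the wooden crate and use that corner as a backstop to work the scoop under it. Carry the onion on the scoop to the green strainer basket and tip it in gently, from just above the rim, leaving the basket standing where it is. Then put the scoop back lying flat in the caddy slot it came from and let go; leave the cup, jar and rice paddle alone.

Things in the scene. Friction and masses are not known exactly. Their poses are not given: they have to be found in the camera images.
- scoop_grip (a point): Centre of the steel scoop's wooden handle, to grasp. Axes: x to the round nose, z up from the floor plate. Handle bar: 20 mm wide (y), 28 deep, 112 long, leaning back 30 deg from z to -x, free end 37 mm beyond. Floor plate's underside is 99 mm below (-z), nose tip 135.5 mm ahead (+x), back wall's outer face 40.5 mm ahead. Loose, 0.16 kg; starts flat in a caddy slot, nose away from robot.
- scoop_nose (a point): Tip of the scoop's round nose, at the underside; same axes. Floor plate 3 mm thick with a thin bevelled lip, 84 mm wide, 95 long; the nose is a semicircle of radius 42 mm centred 42 mm behind the tip, so it fits into a square corner with its tip 17 mm from the corner. Behind that, side walls 40 mm high and a back wall 45 high, 3 thick; front open.
- onion_center (a point): Centre of the onion, a free-rolling ball 68 mm across with a short neck, 0.1 to 0.2 kg, with a slick dry skin (friction about 0.35), loose on the crate floor.
- crate_corner (a point): Inner far corner of the crate, at its floor (5 mm above the ledge). Axes are the crate's: from here the inside runs 260 mm along -x and 250 mm along -y; walls 5 mm thick, upright, tops 55 mm above this point. The crate stands cornerwise, this corner pointing away from the robot, and does not move.
- basket_in (a point): Centre of the inside floor of the green round strainer basket; its floor is 4 mm above the ledge and 124 mm across, rim 180 mm across outside and 56 mm above this point. 0.3 kg, loose.
- caddy: White low caddy, fixed; origin at the centre of its underside. Two equal slots side by side along its y, centres at y = +54.5 and -54.5 mm, each 104 mm wide (y), 140 mm long (x); floor 5 mm above the ledge; walls and divider 5 mm thick, tops 30 mm above the ledge. One slot, either, holds the scoop, the other the steel cup.
- cup: Steel cup, 68 mm across and 60 mm high, origin at the centre of its foot, standing in the other caddy slot. Bystander.
- jar: Glass jar with swing-top seal, 94 mm across and 143 mm high, origin at the centre of its foot. Bystander at the far side of the ledge.
- paddle: Wooden rice paddle, 195 mm long, 62 mm wide, 8 mm thick, lying on the ledge at the far side, origin under its middle. Bystander.
Not all that is in view belongs to the job. Leave any blue look-alike of the part that bears onion_center alone. What is shaped like the part that bears scoop_grip but pink is not meant.

How it is judged (in metres and radians):
On the way, in this order (a step that is already met when the one before it is completed fails the run):
1. the scoop is lifted out of the caddy (height (world z) of scoop_grip above 0.15 m and distance of scoop_grip from where it was at the start of the episode above 0.04 m), for 0.1 s.
2. the scoop holds the onion in the crate's far corner (its centre within 85 mm of the corner, seen from above) (horizontal distance between onion_center and crate_corner below 0.085 m and height (world z) of onion_center below 0.065 m and contact force between scoop and onion above 0.05 N), for 0.1 s.
3. the onion rides on the scoop, clear above the crate (height (world z) of onion_center above 0.11 m and distance between onion_center and scoop_grip below 0.14 m and contact force between scoop and onion above 0.05 N and contact force between crate and onion below 0.01 N), for 0.3 s.
4. the onion has been tipped off the scoop into the basket (horizontal distance between onion_center and basket_in below 0.06 m and height (world z) of onion_center below 0.065 m and contact force between scoop and onion below 0.01 N), for 0.2 s.
At the end, for the whole second after the job is handed in: The onion lies at rest in the basket, which stands upright on the ledge (within 0.1 rad); the scoop lies flat (within 0.1 rad), released and at rest, in the slot it came from, its handle within 50 mm of where it was (horizontal distance between onion_center and basket_in below 0.06 m and height (world z) of onion_center below 0.065 m and linear speed of onion below 0.03 m/s and angle between each of basket_in, scoop_grip's own z axis and vertical below 0.1 rad and height (world z) of basket_in below 0.012 m and distance of scoop_grip from where it was at the start of the episode below 0.05 m and linear speed of scoop below 0.02 m/s and contact force between the fingers and scoop below 0.05 N); the robot touches nothing.
It fails at once if the gripper touches the onion (contact force between any of the fingers, the arm and onion above 0.3 N).
It fails at once if the onion is thrown or dropped from high above (faster than 1.8 m/s) (linear speed of onion above 1.8 m/s).
It fails at once if the cup, jar or paddle is pushed (30 mm) or the cup or jar tipped (distance of any of cup, jar, paddle from where it was at the start of the episode above 0.03 m or angle between cup's own z axis and vertical above 0.4 rad or angle between jar's own z axis and vertical above 0.3 rad).
It fails at once if the basket is tipped over or shoved away (60 mm) (angle between basket_in's own z axis and vertical above 0.5 rad or distance of basket_in from where it was at the start of the episode above 0.06 m).
It also fails if it takes over 72 s, if anything falls off the work surface, if the arm or the gripper's body presses on something with over 40 N, if the wrist force passes 120 N, or if a joint passes its speed limit or range.

### The arm

A 6-joint arm with a two-finger parallel gripper is mounted at the origin on the work surface. World frame = base frame: x ahead of the robot, y to its left, z up, the work surface at z = 0. Lengths are in mm, angles in rad, forces in N, time in s.
With the tool pointing down it reaches from about 200 to 875 mm from the base axis. Payload 3.4 kg.
Tool frame: the origin (TCP) lies on the centre line of the jaws, within the pads' length; the fingertips stand manip.tips_ahead ahead of it and the grasp point (between the pads) is the TCP (manip.tips_ahead is the distance from the TCP to the fingertips, in mm); z points along the fingers, x is the direction in which the jaws open and shut, and the axes are right-handed (so a half turn about z gives the same grasp; the last joint's range is limited). The gripper opens to 94 mm and grips with 3 to 60 N. Pads are 16 mm wide; open, the fingers measure 119 mm over their backs; the gripper's body (75 mm by 177 mm) begins 78 mm behind the grasp point.
Start: joints at [-1.463, 0.276, 1.505, -0, 1.361, -0.121], TCP at [130.411, -560.05, 224.493] pointing down, gripper open.
Joint ranges: [-2.89, 2.89], [-0.75, 2.08], [0.22, 2.7], [-1.18, 4.32], [0.11, 2.71], [-2.7, 2.7]. Speed limits (rad/s): [2.57, 2.57, 3.14, 3.14, 3.14, 3.14].

### API

Orientations are given as a rotation vector (axis times angle).
In Python, from bench import manip, imaging, order gives the robot as it stands.
- The arm moves only by the tool apply_moves, never from a script. Its argument "deltas" is a list of rows, each a list of 7 numbers: the shift along the tool's x, y, z normalised to -1 to 1, where 1 is 12 cm, then the turn, a rotation vector about the tool's x, y, z normalised to -1 to 1, where 1 is 60 degrees, then the gripper command: -1 is shut, 1 is fully open, values between are in proportion. In form: [[tx, ty, tz, wx, wy, wz, fingers], ...]. A call has exactly 10 rows; each row is the pose to reach, as a shift and turn from the pose measured when the call began, along the tool's axes at that moment; what a row does not reach only later rows make up. A row lasts 1/10 s, in which the tool goes at most 50 mm and 8.59 degrees, less where a joint would pass 70% of its speed; a pose out of reach is approached as far as the arm can. A call with a number of a shift or a turn outside -1 to 1 is refused whole. A call with a gripper value outside its range is refused whole. The fingers move at their own pace and stop on an object; the grip force is fixed at half the most. Time passes only in rows, so rows that repeat a pose let the fingers close, or fill a call up. It gives the time, the measured TCP pose, the force and the opening at its end, in the units of the state.
- manip.observe(): the state, without advancing time (a new reading comes with each control period).
- imaging.capture(name): name is "scene" or "top"; returns a dict with "pixels" (480x640x3 uint8, red, green, blue), "range_z" (480x640 float32, mm along the optical axis (not along the pixel's ray), 0 where there is no reading), "intrinsics" (3x3 intrinsics, pixels), "k1" (the pictures are not rectified: a ray, as slopes to the right and down, at radius r is drawn at 1 + k1 r^2 times it, then the intrinsics apply), "extrinsics" (4x4, takes a point from world to camera coordinates). Camera axes: x right, y up, looking along -z (the intrinsics and any distortion apply to the point x, -y, -z); pixel columns grow to the right and rows downward; lengths in mm; the calibration is good to about 2 mm. A picture is of the moment at which its call begins.
- order.finish_job(): hands the job in, once; it reports no verdict.
The state is a dict: "time": time; "qpos": joint angles; "qvel": joint speeds; "joint_torque": joint torques, N m; "ee_pos": TCP position; "tool_rot": TCP orientation; "wrist_force": force on the tool from outside, world axes, zero at the start; "torque": the same for the moment, N m; "width": finger opening in mm.
Only numpy, scipy, OpenCV 4.12 (cv2) and the standard library are available. Lean on these libraries where they do the work, as an engineer would, in place of code of your own. Each camera call takes 0.05 s, during which the arm holds its last target. There are 200 camera calls.

## Working session

There is one attempt and no reset: what is moved stays moved. The work goes in short steps, Python scripts to look and compute and a tool call to move; the robot and the scene stay as the last step left them, time stands still between calls to the robot, and variables do not carry over. Pictures are saved under pics/ and viewed, about 8 in all and at most 12, crops included, and the job is handed in when it is done.

Besides the shell and the picture viewer there is one more tool, called after "Request:" by a JSON object that holds its "name" and its "arguments". apply_moves: Moves the arm, as the interface text tells. Scaled input: -1 to 1 covers 12 cm each way for a shift and 60 degrees each way for a turn. Its arguments: {"type":"object","properties":{"deltas":{"type":"array"}},"required":["deltas"]}

```bash
mkdir -p pics
cat > h.py <<'E'
import numpy as np, cv2, pickle
from scipy.spatial.transform import Rotation as R
from bench import manip, imaging, order
def cap(n,f=None):
    c=imaging.capture(n); pickle.dump(c,open(f'/tmp/{n}.pkl','wb'))
    if f: cv2.imwrite(f'pics/{f}.png',cv2.cvtColor(c['pixels'],cv2.COLOR_RGB2BGR))
    return c
def cloud(c):
    K=np.array(c['intrinsics'],float);k1=c['k1'];z=c['range_z'].astype(float)
    v,u=np.mgrid[0:480,0:640].astype(float)
    xd=(u-K[0,2])/K[0,0];yd=(v-K[1,2])/K[1,1];x,y=xd.copy(),yd.copy()
    for _ in range(20):
        s=1+k1*(x*x+y*y);x,y=xd/s,yd/s
    P=np.stack([x*z,-y*z,-z],-1);E=np.array(c['extrinsics'])
    W=(P-E[:3,3])@E[:3,:3]; W[z==0]=np.nan
    return W
def st(): 
    s=manip.observe(); print({k:np.round(s[k],3) for k in ('time','ee_pos','tool_rot','wrist_force','width','qpos')}); return s
E
python3 - <<'E'
from h import *
print(manip.tips_ahead); st()
cap('scene','scene1');cap('top','top1')
E
```

```text
19.0
{'time': np.float64(0.0), 'ee_pos': array([ 130.361, -559.489,  223.644]), 'tool_rot': array([-2.460e+00,  1.953e+00,  2.000e-03]), 'wrist_force': array([-0.095, -0.194,  0.53 ]), 'width': np.float64(93.981), 'qpos': array([-1.463,  0.277,  1.506, -0.   ,  1.361, -0.121])}
```

View pics/top1.png

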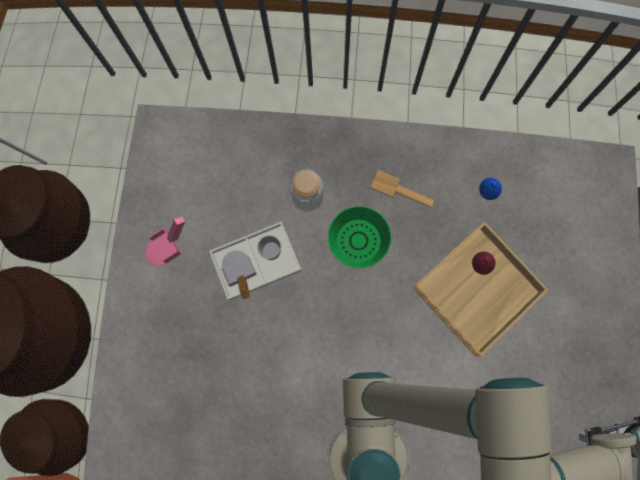

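View pics/scene1.png

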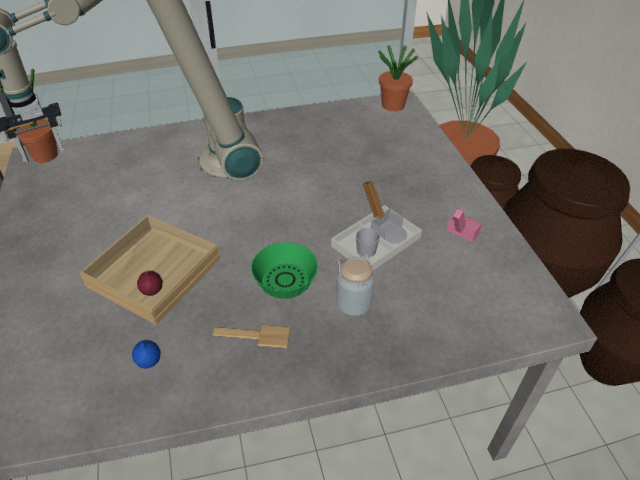

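The top view shows the scoop in the caddy's left slot (plate at 238,265, handle at 243,287), the basket at (359,238), the onion at (484,263) and the crate's far corner at (485,224). The scene view agrees. Next I measure these.

```bash
cat > m.py <<'E'
from h import *
T=pickle.load(open('/tmp/top.pkl','rb'));S=pickle.load(open('/tmp/scene.pkl','rb'))
W=cloud(T);V=cloud(S)
hsv=cv2.cvtColor(T['pixels'],cv2.COLOR_RGB2HSV)
for nm,(u,v) in dict(onion=(484,263),basket=(359,239),corner=(485,226),crL=(417,289),crR=(545,290),crN=(478,354),floor=(470,300),cadTL=(212,250),cadTR=(281,224),cadBR=(299,269),cadBL=(229,298),handle=(243,287),hend=(245,296),cup=(270,250),jar=(306,183),plate=(238,265),nose=(234,252)).items():
    print(nm,np.round(W[v,u],0))
def pts(W,lo,hi): 
    m=np.all((W>lo)&(W<hi),axis=-1); return W[m],m
# table height
for A in (W,V):
    q,_=pts(A,[250,-100,-30],[300,200,30]);print('table',len(q),np.nanmedian(q[:,2]) if len(q) else 0)
np.save('/tmp/W.npy',W);np.save('/tmp/V.npy',V)
def both(lo,hi): return np.vstack([pts(W,lo,hi)[0],pts(V,lo,hi)[0]])
# onion sphere fit
o=W[263,484]
from scipy.optimize import least_squares
for A in (W,V):
    q,_=pts(A,[o[0]-45,o[1]-45,25],[o[0]+45,o[1]+45,80])
    c=least_squares(lambda c:np.linalg.norm(q-c,axis=1)-34,[o[0],o[1],39],loss='soft_l1').x;print('onion',len(q),c)
# crate rim
for A in (W,V):
    q,_=pts(A,[o[0]-250,o[1]-220,52],[o[0]+200,o[1]+220,66])
    q=q[np.linalg.norm(q[:,:2]-o[:2],axis=1)>50]
    r=cv2.minAreaRect(q[:,:2].astype(np.float32));print('crate',len(q),r,cv2.boxPoints(r).round().tolist())
b=W[239,359]
for A in (W,V):
    q,_=pts(A,[b[0]-110,b[1]-110,50],[b[0]+110,b[1]+110,66])
    c=least_squares(lambda c:np.linalg.norm(q[:,:2]-c[:2],axis=1)-c[2],[b[0],b[1],88],loss='soft_l1').x;print('basket',len(q),c, q[:,2].max())
k=(W[250,212]+W[269,299])/2
for A in (W,V):
    q,_=pts(A,[k[0]-130,k[1]-150,22],[k[0]+130,k[1]+150,34])
    r=cv2.minAreaRect(q[:,:2].astype(np.float32));print('caddy',len(q),r,cv2.boxPoints(r).round().tolist())
# handle
for A,C in ((W,T),(V,S)):
    hs=cv2.cvtColor(C['pixels'],cv2.COLOR_RGB2HSV)
    q,m=pts(A,[k[0]-160,k[1]-150,45],[k[0]+130,k[1]+150,200])
    sat=hs[...,1][m];hue=hs[...,0][m]
    q=q[(sat>120)&(hue<20)]
    c=q.mean(0);d=np.linalg.svd(q-c)[2][0];t=(q-c)@d
    print('handle',len(q),c,d,t.min(),t.max(),q[:,2].min(),q[:,2].max())
E
python3 m.py
```

```text
onion [ 565. -282.   66.]
basket [618.  70.   7.]
corner [ 675. -286.   52.]
crL [ 481. -100.   42.]
crR [ 501. -460.   67.]
crN [ 312. -276.   59.]
floor [ 466. -261.    4.]
cadTL [546. 487.  31.]
cadTR [639. 297.  28.]
cadBR [513. 234.  29.]
cadBL [414. 422.  30.]
handle [436. 368. 136.]
hend [414. 361. 129.]
cup [564. 324.   6.]
jar [729. 228. 147.]
plate [513. 412.   4.]
nose [549. 427.   9.]
table 1918 0.017177308439720804
table 962 -1.04679641509605
onion 431 [ 571.87139248 -286.01760947   39.08216247]
onion 477 [ 566.89705637 -286.25013989   38.35306836]
crate 1058 ((496.70703125, -281.6630859375), (268.44207763671875, 280.6626892089844), 46.041324615478516) [[303.0, -281.0], [505.0, -476.0], [691.0, -282.0], [489.0, -88.0]]
crate 1105 ((497.191650390625, -280.0708923339844), (271.6924743652344, 279.3713073730469), 45.74314880371094) [[302.0, -280.0], [502.0, -475.0], [692.0, -280.0], [492.0, -85.0]]
basket 525 [611.71117932  71.37126485  85.65991333] 65.93431970219926
basket 489 [613.49648427  71.47005     86.27097208] 63.683861644675304
caddy 618 ((528.064208984375, 361.6541748046875), (153.31512451171875, 222.14100646972656), 27.3570499420166) [[409.0, 425.0], [511.0, 228.0], [647.0, 298.0], [545.0, 496.0]]
caddy 732 ((527.2474365234375, 363.32232666015625), (156.5397186279297, 232.9561767578125), 26.583904266357422) [[405.0, 432.0], [509.0, 224.0], [649.0, 294.0], [545.0, 503.0]]
handle 146 [438.84142826 370.75346353 116.62167761] [-0.535353   -0.30157393  0.78895521] -66.09861244230376 35.40175486666519 61.9539371848155 148.1953281283304
handle 341 [447.27581358 373.37954775  95.72512751] [ 0.44369195  0.2620451  -0.85701215] -52.21281442670213 57.351265648141066 46.82476876956737 147.19456470750353
```

```bash
cat >> h.py <<'E'
def fitscoop(tilt=30,z=104):
    """fit the handle bar (upright scoop) -> grip x,y,yaw"""
    from scipy.optimize import least_squares
    Q=[]
    for n in ('top','scene'):
        C=pickle.load(open(f'/tmp/{n}.pkl','rb'));A=cloud(C);hs=cv2.cvtColor(C['pixels'],cv2.COLOR_RGB2HSV)
        m=np.all((A>[380,320,58])&(A<[500,430,160]),axis=-1)&(hs[...,1]>120)&(hs[...,0]<20);Q.append(A[m])
    q=np.vstack(Q)
    def res(p):
        L=R.from_euler('z',p[2]).inv().apply(q-[p[0],p[1],p[3]])
        L=R.from_euler('y',30,degrees=True).apply(L)-[0,0,-19]
        d=np.abs(L)-[14,10,56];return np.linalg.norm(np.maximum(d,0),axis=1)+np.minimum(d.max(1),0)
    s=least_squares(res,[440,370,.5,z],loss='soft_l1',f_scale=2);print(len(q),s.x,np.degrees(s.x[2]),np.abs(s.fun).mean());return s.x
def goto(p,yaw,pitch=0,x=None):
    """deltas to TCP p, scoop heading yaw deg, nose-up pitch deg (tool x = -scoop y, z down)"""
    s=manip.observe();R0=R.from_rotvec(s['tool_rot'])
    a=np.radians(yaw);M=np.array([[np.sin(a),-np.cos(a),0],[-np.cos(a),-np.sin(a),0],[0,0,-1]]).T
    T=R.from_matrix(M)*R.from_euler('x',pitch,degrees=True)
    t=R0.inv().apply(np.array(p)-s['ee_pos'])/120;w=(R0.inv()*T).as_rotvec()/np.radians(60)
    print('delta',np.round(t,3),np.round(w,3),'ee',np.round(s['ee_pos'],1),'F',np.round(s['wrist_force'],1),'w',np.round(s['width'],1),'t',s['time'])
    Tool=T.as_matrix();print('tool z',Tool[:,2].round(2))
E
python3 - <<'E'
from h import *
p=fitscoop()
# plate outline check: flat points in slot
W=np.load('/tmp/W.npy');k=np.array([527.5,362.5]);a=np.radians(27)
L=(W[...,:2]-k)@np.array([[np.cos(a),-np.sin(a)],[np.sin(a),np.cos(a)]])
goto([p[0],p[1],200],np.degrees(p[2]))
E
```

```text
452 [433.99479982 371.78739629   0.52457053 104.63012412] 30.0556774698483 1.7590924139084643
delta [-6.985 -4.225  0.209] [-0.     0.001 -0.282] ee [ 130.3 -559.5  223.7] F [-0.7 -0.5 -0.4] w 94.0 t 0.1
tool z [ 0. -0. -1.]
```

Request:
{"name": "apply_moves", "arguments": {"deltas": [[-0.1, -0.06, 0, 0, 0, 0, 1], [-0.2, -0.12, 0, 0, 0, 0, 1], [-0.3, -0.18, 0, 0, 0, 0, 1], [-0.4, -0.24, 0, 0, 0, 0, 1], [-0.5, -0.3, 0, 0, 0, 0, 1], [-0.6, -0.36, 0, 0, 0, 0, 1], [-0.7, -0.42, 0, 0, 0, 0, 1], [-0.8, -0.48, 0, 0, 0, 0, 1], [-0.9, -0.54, 0, 0, 0, 0, 1], [-1, -0.6, 0, 0, 0, 0, 1]]}}

```text
time: 1.1
ee_pos: [173.6, -425.2, 223.9]
tool_rot: [-2.46, 1.953, 0.002]
wrist_force: [0.2, 0.6, -0.8]
width: 93.9
```

Request:
{"name": "apply_moves", "arguments": {"deltas": [[-0.1, -0.06, 0, 0, 0, 0, 1], [-0.2, -0.12, 0, 0, 0, 0, 1], [-0.3, -0.18, 0, 0, 0, 0, 1], [-0.4, -0.24, 0, 0, 0, 0, 1], [-0.5, -0.3, 0, 0, 0, 0, 1], [-0.6, -0.36, 0, 0, 0, 0, 1], [-0.7, -0.42, 0, 0, 0, 0, 1], [-0.8, -0.48, 0, 0, 0, 0, 1], [-0.9, -0.54, 0, 0, 0, 0, 1], [-1, -0.6, 0, 0, 0, 0, 1]]}}

```text
time: 2.1
ee_pos: [216.8, -290.9, 224.1]
tool_rot: [-2.46, 1.953, 0.002]
wrist_force: [0.1, 0.8, 0.3]
width: 93.7
```

Request:
{"name": "apply_moves", "arguments": {"deltas": [[-0.1, -0.06, 0, 0, 0, 0, 1], [-0.2, -0.12, 0, 0, 0, 0, 1], [-0.3, -0.18, 0, 0, 0, 0, 1], [-0.4, -0.24, 0, 0, 0, 0, 1], [-0.5, -0.3, 0, 0, 0, 0, 1], [-0.6, -0.36, 0, 0, 0, 0, 1], [-0.7, -0.42, 0, 0, 0, 0, 1], [-0.8, -0.48, 0, 0, 0, 0, 1], [-0.9, -0.54, 0, 0, 0, 0, 1], [-1, -0.6, 0, 0, 0, 0, 1]]}}

```text
time: 3.1
ee_pos: [259.9, -156.6, 224.4]
tool_rot: [-2.46, 1.953, 0.001]
wrist_force: [0.1, -1.1, 0.1]
width: 94.1
```

Request:
{"name": "apply_moves", "arguments": {"deltas": [[-0.1, -0.06, 0, 0, 0, 0, 1], [-0.2, -0.12, 0, 0, 0, 0, 1], [-0.3, -0.18, 0, 0, 0, 0, 1], [-0.4, -0.24, 0, 0, 0, 0, 1], [-0.5, -0.3, 0, 0, 0, 0, 1], [-0.6, -0.36, 0, 0, 0, 0, 1], [-0.7, -0.42, 0, 0, 0, 0, 1], [-0.8, -0.48, 0, 0, 0, 0, 1], [-0.9, -0.54, 0, 0, 0, 0, 1], [-1, -0.6, 0, 0, 0, 0, 1]]}}

```text
time: 4.1
ee_pos: [302.7, -22.3, 224.6]
tool_rot: [-2.46, 1.952, 0.001]
wrist_force: [0.4, 0.6, -0.5]
width: 94.4
```

Request:
{"name": "apply_moves", "arguments": {"deltas": [[-0.1, -0.06, 0, 0, 0, 0, 1], [-0.2, -0.12, 0, 0, 0, 0, 1], [-0.3, -0.18, 0, 0, 0, 0, 1], [-0.4, -0.24, 0, 0, 0, 0, 1], [-0.5, -0.3, 0, 0, 0, 0, 1], [-0.6, -0.36, 0, 0, 0, 0, 1], [-0.7, -0.42, 0, 0, 0, 0, 1], [-0.8, -0.48, 0, 0, 0, 0, 1], [-0.9, -0.54, 0, 0, 0, 0, 1], [-1, -0.6, 0, 0, 0, 0, 1]]}}

```text
time: 5.1
ee_pos: [345.2, 112.0, 224.8]
tool_rot: [-2.46, 1.952, 0.001]
wrist_force: [0.2, 0.1, 0.3]
width: 94.0
```

```bash
python3 -c "
from h import *
goto([434,372,200],30)"
```

```text
delta [-1.942 -1.213  0.209] [-0.001  0.001 -0.281] ee [345.2 112.  224.8] F [0.2 0.1 0.3] w 94.0 t 5.1
tool z [ 0. -0. -1.]
```

Request:
{"name": "apply_moves", "arguments": {"deltas": [[-0.1, -0.06, 0, 0, 0, -0.03, 1], [-0.2, -0.12, 0, 0, 0, -0.06, 1], [-0.3, -0.18, 0, 0, 0, -0.09, 1], [-0.4, -0.24, 0, 0, 0, -0.12, 1], [-0.5, -0.3, 0, 0, 0, -0.15, 1], [-0.6, -0.36, 0, 0, 0, -0.18, 1], [-0.7, -0.42, 0, 0, 0, -0.21, 1], [-0.8, -0.48, 0, 0, 0, -0.24, 1], [-0.9, -0.54, 0, 0, 0, -0.26, 1], [-1, -0.6, 0, 0, 0, -0.281, 1]]}}

```text
time: 6.1
ee_pos: [388.4, 246.3, 224.9]
tool_rot: [-2.721, 1.568, 0.001]
wrist_force: [0.3, -0.6, 0.2]
width: 94.2
```

```bash
python3 -c "
from h import *
goto([434,372,190],30)"
```

```text
delta [-0.715 -0.854  0.292] [-0.001  0.001  0.002] ee [388.4 246.3 224.9] F [ 0.3 -0.6  0.2] w 94.2 t 6.1
tool z [ 0. -0. -1.]
```

Request:
{"name": "apply_moves", "arguments": {"deltas": [[-0.12, -0.14, 0, 0, 0, 0, 1], [-0.24, -0.28, 0, 0, 0, 0, 1], [-0.36, -0.43, 0, 0, 0, 0, 1], [-0.48, -0.57, 0, 0, 0, 0, 1], [-0.6, -0.71, 0, 0, 0, 0, 1], [-0.715, -0.854, 0, 0, 0, 0, 1], [-0.715, -0.854, 0.1, 0, 0, 0, 1], [-0.715, -0.854, 0.25, 0, 0, 0, 1], [-0.715, -0.854, 0.4, 0, 0, 0, 1], [-0.715, -0.854, 0.5, 0, 0, 0, 1]]}}

```text
time: 7.1
ee_pos: [432.8, 371.0, 163.0]
tool_rot: [2.72, -1.567, -0.002]
wrist_force: [-0.0, -0.0, -0.6]
width: 94.0
```

```bash
python3 -c "
from h import *
goto([434,372,104],30)"
```

```text
delta [-0.002 -0.014  0.491] [0.002 0.    0.002] ee [432.8 371.  163. ] F [-0.  -0.  -0.6] w 94.0 t 7.1
tool z [ 0. -0. -1.]
```

Request:
{"name": "apply_moves", "arguments": {"deltas": [[0, -0.01, 0.12, 0, 0, 0, 1], [0, -0.014, 0.25, 0, 0, 0, 1], [0, -0.014, 0.37, 0, 0, 0, 1], [0, -0.014, 0.49, 0, 0, 0, 1], [0, -0.014, 0.49, 0, 0, 0, 1], [0, -0.014, 0.49, 0, 0, 0, 0.3], [0, -0.014, 0.49, 0, 0, 0, -0.2], [0, -0.014, 0.49, 0, 0, 0, -1], [0, -0.014, 0.49, 0, 0, 0, -1], [0, -0.014, 0.49, 0, 0, 0, -1]]}}

```text
time: 8.1
ee_pos: [434.3, 371.9, 104.6]
tool_rot: [2.721, -1.567, -0.002]
wrist_force: [0.1, -0.2, 0.2]
width: 57.5
```

Request:
{"name": "apply_moves", "arguments": {"deltas": [[0, 0, 0, 0, 0, 0, -1], [0, 0, 0, 0, 0, 0, -1], [0, 0, 0, 0, 0, 0, -1], [0, 0, 0, 0, 0, 0, -1], [0, 0, -0.05, 0, 0, 0, -1], [0, 0, -0.12, 0, 0, 0, -1], [0, 0, -0.22, 0, 0, 0, -1], [0, 0, -0.34, 0, 0, 0, -1], [0, 0, -0.46, 0, 0, 0, -1], [0, 0, -0.6, 0, 0, 0, -1]]}}

```text
time: 9.1
ee_pos: [434.3, 371.9, 177.9]
tool_rot: [2.721, -1.567, -0.002]
wrist_force: [-0.1, 0.2, -1.7]
width: 19.9
```

```bash
python3 -c "
from h import *
goto([360,-284,190],0)
cap('scene');cap('top')
a=cv2.cvtColor(cloud and pickle.load(open('/tmp/scene.pkl','rb'))['pixels'],cv2.COLOR_RGB2BGR)[130:290,300:480]
cv2.imwrite('pics/lift.png',cv2.resize(a,None,fx=4,fy=3.7))
"
```

```text
delta [ 4.417  3.278 -0.097] [ 0.002 -0.     0.502] ee [434.3 371.9 177.9] F [-0.1  0.2 -1.7] w 19.9 t 9.1
tool z [ 0. -0. -1.]
```

View pics/lift.png

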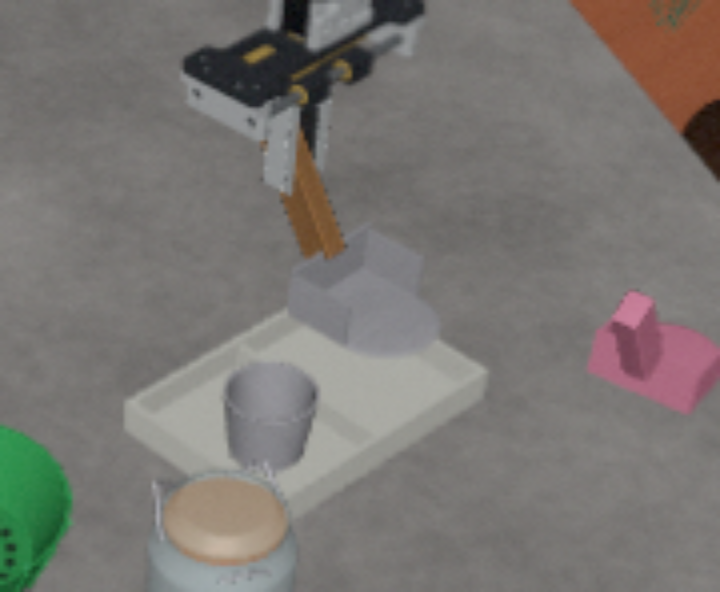

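The picture (scene crop) shows the scoop clear of the caddy in the jaws, roughly level, with the cup standing. I check the plate's tilt and height from depth.

```bash
cat >> h.py <<'E'
def scoopcheck(yaw,zr=(60,110),fwd=(50,132),side=36):
    """plate plane in tool-levelled frame: along=forward of TCP"""
    s=manip.observe();e=s['ee_pos'];a=np.radians(yaw)
    for n in ('top','scene'):
        A=cloud(pickle.load(open(f'/tmp/{n}.pkl','rb'))).reshape(-1,3)-[e[0],e[1],0]
        f=A[:,0]*np.cos(a)+A[:,1]*np.sin(a);l=-A[:,0]*np.sin(a)+A[:,1]*np.cos(a);z=A[:,2]
        m=(f>fwd[0])&(f<fwd[1])&(abs(l)<side)&(z>zr[0])&(z<zr[1])
        if m.sum()<20: print(n,m.sum());continue
        B=np.c_[f[m],l[m],np.ones(m.sum())];zz=z[m];k=np.ones(len(zz),bool)
        for _ in range(6):
            c=np.linalg.lstsq(B[k],zz[k],rcond=None)[0];r=zz-B@c;k=abs(r)<4
        m2=(z>zr[0]-10)&(z<zr[1])&(f>0)&(f<170)&(abs(l)<60)
        print(n,m.sum(),k.sum(),'pitch',np.degrees(c[0]).round(1),'roll',np.degrees(c[1]).round(1),'z-top@grip',c[2].round(1),'rel TCP',(c[2]-e[2]).round(1),'fmax',np.percentile(f[m2],99.5).round(1),'lat',np.percentile(l[m2],[1,99]).round(1))
E
python3 -c "
from h import *
scoopcheck(30)"
```

```text
top 24 15 pitch 0.8 roll -16.9 z-top@grip 72.5 rel TCP -107.3 fmax 108.0 lat [-43.4 -28.2]
scene 386 349 pitch -0.2 roll 0.0 z-top@grip 77.9 rel TCP -101.9 fmax 131.2 lat [-45.9  43.5]
```

Request:
{"name": "apply_moves", "arguments": {"deltas": [[0.06, 0.045, 0, 0, 0, 0, -1], [0.15, 0.11, 0, 0, 0, 0, -1], [0.25, 0.185, 0, 0, 0, 0, -1], [0.35, 0.26, 0, 0, 0, 0, -1], [0.45, 0.335, 0, 0, 0, 0, -1], [0.55, 0.41, 0, 0, 0, 0, -1], [0.65, 0.48, 0, 0, 0, 0, -1], [0.75, 0.555, 0, 0, 0, 0, -1], [0.85, 0.63, 0, 0, 0, 0, -1], [0.95, 0.705, 0, 0, 0, 0, -1]]}}

```text
time: 10.2
ee_pos: [419.9, 230.7, 179.4]
tool_rot: [-2.719, 1.566, -0.003]
wrist_force: [0.1, -0.6, -2.1]
width: 19.6
```

Request:
{"name": "apply_moves", "arguments": {"deltas": [[0.1, 0.075, 0, 0, 0, 0, -1], [0.2, 0.15, 0, 0, 0, 0, -1], [0.3, 0.22, 0, 0, 0, 0, -1], [0.4, 0.295, 0, 0, 0, 0, -1], [0.5, 0.37, 0, 0, 0, 0, -1], [0.6, 0.445, 0, 0, 0, 0, -1], [0.7, 0.52, 0, 0, 0, 0, -1], [0.8, 0.59, 0, 0, 0, 0, -1], [0.9, 0.665, 0, 0, 0, 0, -1], [0.98, 0.73, 0, 0, 0, 0, -1]]}}

```text
time: 11.2
ee_pos: [402.9, 83.8, 179.0]
tool_rot: [-2.718, 1.566, -0.003]
wrist_force: [-0.5, -0.1, -1.6]
width: 19.8
```

Request:
{"name": "apply_moves", "arguments": {"deltas": [[0.1, 0.075, 0, 0, 0, 0, -1], [0.2, 0.15, 0, 0, 0, 0, -1], [0.3, 0.22, 0, 0, 0, 0, -1], [0.4, 0.295, 0, 0, 0, 0, -1], [0.5, 0.37, 0, 0, 0, 0, -1], [0.6, 0.445, 0, 0, 0, 0, -1], [0.7, 0.52, 0, 0, 0, 0, -1], [0.8, 0.59, 0, 0, 0, 0, -1], [0.9, 0.665, 0, 0, 0, 0, -1], [0.98, 0.73, 0, 0, 0, 0, -1]]}}

```text
time: 12.2
ee_pos: [385.8, -62.9, 178.6]
tool_rot: [-2.718, 1.567, -0.004]
wrist_force: [-0.5, -0.4, -2.3]
width: 19.5
```

Request:
{"name": "apply_moves", "arguments": {"deltas": [[0.1, 0.075, 0, 0, 0, 0, -1], [0.2, 0.15, 0, 0, 0, 0, -1], [0.3, 0.22, 0, 0, 0, 0, -1], [0.4, 0.295, 0, 0, 0, 0, -1], [0.5, 0.37, 0, 0, 0, 0, -1], [0.6, 0.445, 0, 0, 0, 0, -1], [0.7, 0.52, 0, 0, 0, 0, -1], [0.8, 0.59, 0, 0, 0, 0, -1], [0.9, 0.665, 0, 0, 0, 0, -1], [0.98, 0.73, 0, 0, 0, 0, -1]]}}

```text
time: 13.2
ee_pos: [368.7, -209.8, 178.2]
tool_rot: [-2.718, 1.567, -0.005]
wrist_force: [-0.2, 0.4, -1.0]
width: 19.7
```

```bash
python3 -c "
from h import *
goto([360,-285,165],0)"
```

```text
delta [0.506 0.377 0.109] [-0.005  0.001  0.501] ee [ 368.7 -209.8  178.2] F [-0.2  0.4 -1. ] w 19.7 t 13.2
tool z [ 0. -0. -1.]
```

Request:
{"name": "apply_moves", "arguments": {"deltas": [[0.06, 0.05, 0, 0, 0, 0.06, -1], [0.13, 0.1, 0, 0, 0, 0.13, -1], [0.2, 0.15, 0, 0, 0, 0.2, -1], [0.26, 0.2, 0, 0, 0, 0.26, -1], [0.32, 0.24, 0.02, 0, 0, 0.32, -1], [0.38, 0.28, 0.04, 0, 0, 0.38, -1], [0.44, 0.32, 0.08, 0, 0, 0.44, -1], [0.48, 0.35, 0.1, 0, 0, 0.48, -1], [0.506, 0.377, 0.11, -0.003, 0, 0.49, -1], [0.506, 0.377, 0.11, -0.005, 0, 0.49, -1]]}}

```text
time: 14.2
ee_pos: [359.7, -285.4, 164.7]
tool_rot: [-2.234, 2.209, 0.002]
wrist_force: [-0.7, 0.1, -1.6]
width: 20.0
```

```bash
python3 -c "
from h import *
goto([360,-285,112],1)
cap('scene');cap('top','crate1')
scoopcheck(1,zr=(50,90))
W=cloud(pickle.load(open('/tmp/scene.pkl','rb')))
from scipy.optimize import least_squares
q=W[np.all((W>[535,-320,20])&(W<[610,-250,80]),axis=-1)]
print(len(q),least_squares(lambda c:np.linalg.norm(q-c,axis=1)-34,[570,-286,39],loss='soft_l1').x)
"
```

```text
delta [-0.003 -0.003  0.439] [ 0.001  0.001 -0.006] ee [ 359.7 -285.4  164.7] F [-0.7  0.1 -1.6] w 20.0 t 14.2
tool z [ 0. -0. -1.]
top 628 500 pitch -0.4 roll 0.3 z-top@grip 66.4 rel TCP -98.5 fmax 133.9 lat [-41.   55.9]
scene 493 442 pitch -0.2 roll -0.1 z-top@grip 64.0 rel TCP -101.0 fmax 134.2 lat [-56.7  55.1]
491 [ 566.7455056  -286.60116515   38.29440698]
```

Request:
{"name": "apply_moves", "arguments": {"deltas": [[0, 0, 0.08, 0, 0, 0, -1], [0, 0, 0.16, 0, 0, 0, -1], [0, 0, 0.24, 0, 0, 0, -1], [0, 0, 0.32, 0, 0, 0, -1], [0, 0, 0.38, 0, 0, 0, -1], [0, 0, 0.42, 0, 0, 0, -1], [0, 0, 0.44, 0, 0, 0, -1], [0, 0, 0.455, 0, 0, 0, -1], [0, 0, 0.465, 0, 0, 0, -1], [0, 0, 0.465, 0, 0, 0, -1]]}}

```text
time: 15.3
ee_pos: [360.0, -284.9, 109.2]
tool_rot: [-2.234, 2.208, 0.001]
wrist_force: [0.1, 0.3, -0.7]
width: 19.5
```

Request:
{"name": "apply_moves", "arguments": {"deltas": [[0, 0, 0.004, 0, 0, 0, -1], [0, 0, 0.008, 0, 0, 0, -1], [0, 0, 0.012, 0, 0, 0, -1], [0, 0, 0.016, 0, 0, 0, -1], [0, 0, 0.016, 0, 0, 0, -1], [0, 0, 0.016, 0, 0, 0, -1], [0, 0, 0.016, 0, 0, 0, -1], [0, 0, 0.016, 0, 0, 0, -1], [0, 0, 0.016, 0, 0, 0, -1], [0, 0, 0.016, 0, 0, 0, -1]]}}

```text
time: 16.3
ee_pos: [360.0, -284.9, 107.5]
tool_rot: [-2.235, 2.208, 0.001]
wrist_force: [-2.1, 0.6, 5.3]
width: 19.6
```

Request:
{"name": "apply_moves", "arguments": {"deltas": [[0.01, -0.03, 0, 0, 0, 0, -1], [0.02, -0.08, 0, 0, 0, 0, -1], [0.035, -0.13, 0, 0, 0, 0, -1], [0.035, -0.18, 0, 0, 0, 0, -1], [0.035, -0.23, 0, 0, 0, 0, -1], [0.035, -0.28, 0, 0, 0, 0, -1], [0.035, -0.33, 0, 0, 0, 0, -1], [0.035, -0.38, 0, 0, 0, 0, -1], [0.035, -0.43, 0, 0, 0, 0, -1], [0.035, -0.48, 0, 0, 0, 0, -1]]}}

```text
time: 17.3
ee_pos: [417.4, -288.5, 107.7]
tool_rot: [2.235, -2.207, -0.002]
wrist_force: [-12.5, 0.5, 23.6]
width: 19.7
```

```bash
cat >> h.py <<'E'
def onion(g=None):
    from scipy.optimize import least_squares
    for n in ('top','scene'):
        C=pickle.load(open(f'/tmp/{n}.pkl','rb'));A=cloud(C);h=cv2.cvtColor(C['pixels'],cv2.COLOR_RGB2HSV).astype(int)
        m=((h[...,0]>165)|(h[...,0]<4))&(h[...,1]>100)&(A[...,0]>250)&(A[...,0]<800)&(A[...,2]>8)&(A[...,2]<330)&(A[...,1]<200)&(A[...,1]>-500)
        q=A[m]
        if len(q)<30: print(n,len(q));continue
        c=least_squares(lambda c:np.linalg.norm(q-c,axis=1)-34,np.median(q,0)-[0,0,25],loss='soft_l1').x;print('onion',n,len(q),c.round(1))
E
python3 -c "
from h import *
s=st()
cap('scene');cap('top');onion()
"
```

```text
{'time': np.float64(17.3), 'ee_pos': array([ 417.401, -288.461,  107.679]), 'tool_rot': array([ 2.235e+00, -2.207e+00, -2.000e-03]), 'wrist_force': array([-12.504,   0.47 ,  23.587]), 'width': np.float64(19.706), 'qpos': array([-7.410e-01,  2.730e-01,  1.825e+00, -1.000e-03,  1.045e+00,
        8.170e-01])}
onion top 369 [ 571.9 -286.7   39.1]
onion scene 462 [ 566.7 -285.8   38.6]
```

Request:
{"name": "apply_moves", "arguments": {"deltas": [[0, -0.02, -0.006, 0, 0, 0, -1], [0, -0.06, -0.006, 0, 0, 0, -1], [0, -0.1, -0.006, 0, 0, 0, -1], [-0.005, -0.14, -0.006, 0, 0, 0, -1], [-0.005, -0.18, -0.006, 0, 0, 0, -1], [-0.01, -0.22, -0.006, 0, 0, 0, -1], [-0.01, -0.26, -0.006, 0, 0, 0, -1], [-0.015, -0.3, -0.006, 0, 0, 0, -1], [-0.02, -0.34, -0.006, 0, 0, 0, -1], [-0.02, -0.38, -0.006, 0, 0, 0, -1]]}}

```text
time: 18.4
ee_pos: [465.1, -285.7, 108.3]
tool_rot: [-2.234, 2.207, -0.002]
wrist_force: [0.7, -0.6, -0.9]
width: 20.1
```

```bash
python3 -c "
from h import *
goto([531.5,-283.4,107.7],1)
cap('scene');cap('top');onion()
"
```

```text
delta [-0.012 -0.554  0.006] [-0.002  0.    -0.005] ee [ 465.1 -285.7  108.3] F [ 0.7 -0.6 -0.9] w 20.1 t 18.4
tool z [ 0. -0. -1.]
onion top 386 [ 617.2 -286.6   38. ]
onion scene 432 [ 611.9 -286.2   37.8]
```

Request:
{"name": "apply_moves", "arguments": {"deltas": [[0, -0.03, 0.003, 0, 0, 0, -1], [0, -0.06, 0.003, 0, 0, 0, -1], [0, -0.09, 0.003, 0, 0, 0, -1], [-0.005, -0.12, 0.003, 0, 0, 0, -1], [-0.005, -0.15, 0.003, 0, 0, 0, -1], [-0.005, -0.18, 0.003, 0, 0, 0, -1], [-0.01, -0.21, 0.003, 0, 0, 0, -1], [-0.01, -0.24, 0.003, 0, 0, 0, -1], [-0.01, -0.27, 0.003, 0, 0, 0, -1], [-0.01, -0.3, 0.003, 0, 0, 0, -1]]}}

```text
time: 19.5
ee_pos: [502.7, -284.3, 107.9]
tool_rot: [-2.233, 2.206, -0.005]
wrist_force: [0.5, -0.1, -2.8]
width: 19.9
```

```bash
python3 -c "
from h import *
goto([531.5,-283.4,107.7],1)
cap('scene','sc2');cap('top','tp2');onion()
a=cv2.imread('pics/tp2.png')[200:370,400:570];b=cv2.imread('pics/sc2.png')[200:340,70:240]
cv2.imwrite('pics/c2.png',np.hstack([cv2.resize(a,(400,400)),cv2.resize(b,(400,400))]))
"
```

```text
delta [-0.005 -0.24   0.003] [-0.004 -0.    -0.005] ee [ 502.7 -284.3  107.9] F [ 0.5 -0.1 -2.8] w 19.9 t 19.5
tool z [ 0. -0. -1.]
onion top 387 [ 630.6 -282.8   42.2]
onion scene 356 [ 627.8 -282.6   41.2]
```

View pics/c2.png

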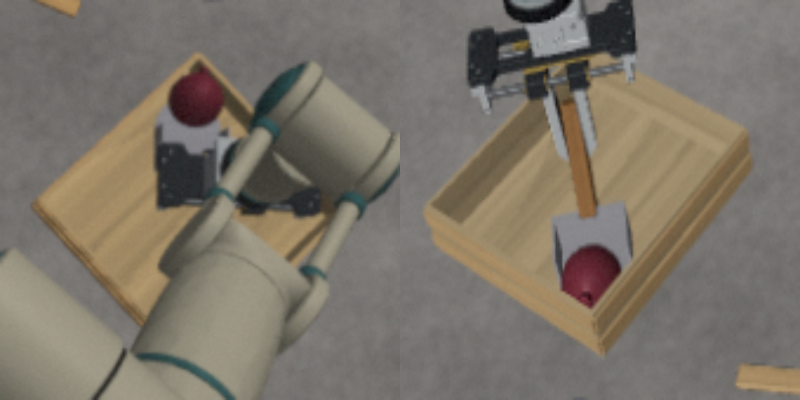

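The onion now sits over the nose in the corner (about 195,98 left; 590,275 right) and has risen 3 mm, so the lip is going under. I finish the stroke.

Request:
{"name": "apply_moves", "arguments": {"deltas": [[0, -0.025, 0.002, 0, 0, 0, -1], [0, -0.05, 0.002, 0, 0, 0, -1], [0, -0.075, 0.002, 0, 0, 0, -1], [0, -0.1, 0.002, 0, 0, 0, -1], [-0.003, -0.125, 0.002, 0, 0, 0, -1], [-0.003, -0.15, 0.002, 0, 0, 0, -1], [-0.005, -0.175, 0.002, 0, 0, 0, -1], [-0.005, -0.2, 0.002, 0, 0, 0, -1], [-0.005, -0.22, 0.002, 0, 0, 0, -1], [-0.005, -0.22, 0.002, 0, 0, 0, -1]]}}

```text
time: 20.6
ee_pos: [525.0, -283.7, 108.2]
tool_rot: [2.234, -2.203, -0.004]
wrist_force: [-10.5, -1.2, 4.1]
width: 20.0
```

```bash
python3 -c "
from h import *
goto([531.5,-283.4,107.7],1)
cap('scene');cap('top');onion()
"
```

```text
delta [-0.002 -0.054  0.004] [ 0.005 -0.001 -0.003] ee [ 525.  -283.7  108.2] F [-10.5  -1.2   4.1] w 20.0 t 20.6
tool z [ 0. -0. -1.]
onion top 377 [ 629.9 -282.8   41.5]
onion scene 349 [ 627.4 -282.9   41. ]
```

Request:
{"name": "apply_moves", "arguments": {"deltas": [[0, 0.02, -0.003, 0, 0, 0, -1], [0, 0.055, 0.012, 0.042, 0, 0, -1], [0, 0.09, 0.024, 0.083, 0, 0, -1], [0, 0.125, 0.04, 0.125, 0, 0, -1], [0, 0.16, 0.055, 0.167, 0, 0, -1], [0, 0.193, 0.07, 0.208, 0, 0, -1], [0, 0.225, 0.09, 0.25, 0, 0, -1], [0, 0.256, 0.115, 0.29, 0, 0, -1], [0, 0.287, 0.14, 0.333, 0, 0, -1], [0, 0.287, 0.14, 0.333, 0, 0, -1]]}}

```text
time: 21.7
ee_pos: [488.6, -283.4, 90.7]
tool_rot: [-2.046, 2.022, -0.348]
wrist_force: [-0.8, 1.4, -4.2]
width: 20.0
```

```bash
python3 -c "
from h import *
goto([490,-283.4,240],1,25)
cap('scene','sc3');cap('top');onion()
b=cv2.imread('pics/sc3.png')[180:340,60:260]
cv2.imwrite('pics/c3.png',cv2.resize(b,(600,480)))
"
```

```text
delta [-1.000e-03 -4.290e-01 -1.168e+00] [ 0.09  -0.001 -0.005] ee [ 488.6 -283.4   90.7] F [-0.8  1.4 -4.2] w 20.0 t 21.7
tool z [ 0.42  0.01 -0.91]
onion top 378 [ 591.3 -283.2   56.3]
onion scene 499 [ 585.5 -282.3   55.6]
```

View pics/c3.png

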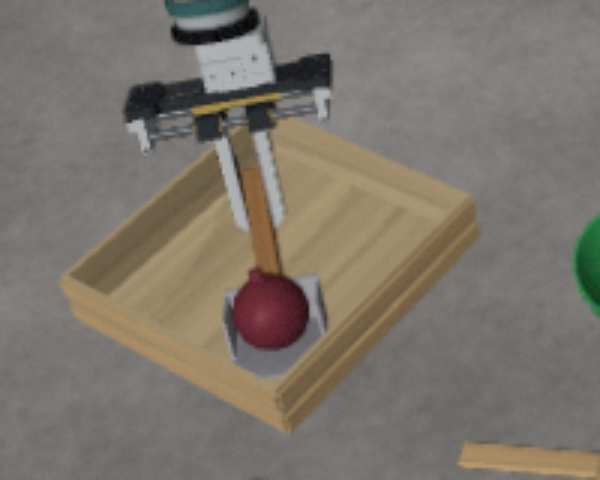

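The onion rides in the scoop against the back wall (270,310), tilted back 20°. I lift.

Request:
{"name": "apply_moves", "arguments": {"deltas": [[0, -0.01, -0.03, 0, 0, 0, -1], [0, -0.03, -0.08, 0, 0, 0, -1], [0, -0.055, -0.15, 0, 0, 0, -1], [0, -0.09, -0.25, 0, 0, 0, -1], [0, -0.13, -0.36, 0, 0, 0, -1], [0, -0.175, -0.48, 0, 0, 0, -1], [0, -0.22, -0.6, 0, 0, 0, -1], [0, -0.26, -0.7, 0, 0, 0, -1], [0, -0.3, -0.82, 0, 0, 0, -1], [0, -0.33, -0.9, 0, 0, 0, -1]]}}

```text
time: 22.8
ee_pos: [492.0, -284.8, 209.0]
tool_rot: [-2.048, 2.02, -0.356]
wrist_force: [-0.6, -0.0, -2.7]
width: 19.6
```

```bash
python3 -c "
from h import *
goto([488,71.5,215],0,20)
cap('scene');cap('top');onion()
"
```

```text
delta [-2.969 -0.025 -0.055] [0.003 0.001 0.013] ee [ 492.  -284.8  209. ] F [-0.6 -0.  -2.7] w 19.6 t 22.8
tool z [ 0.34  0.   -0.94]
onion top 454 [ 593.9 -285.7  176.5]
onion scene 565 [ 589.9 -283.3  173.4]
```

Request:
{"name": "apply_moves", "arguments": {"deltas": [[-0.03, 0.005, 0, 0, 0, 0, -1], [-0.08, 0.015, 0, 0, 0, 0, -1], [-0.15, 0.03, 0, 0, 0, 0, -1], [-0.24, 0.05, 0, 0, 0, 0, -1], [-0.35, 0.07, 0, 0, 0, 0, -1], [-0.47, 0.09, 0, 0, 0, 0, -1], [-0.59, 0.12, 0, 0, 0, 0, -1], [-0.71, 0.14, 0, 0, 0, 0, -1], [-0.83, 0.165, 0, 0, 0, 0, -1], [-0.95, 0.19, 0, 0, 0, 0, -1]]}}

```text
time: 23.9
ee_pos: [469.3, -170.2, 201.0]
tool_rot: [-2.048, 2.019, -0.359]
wrist_force: [-0.2, -0.9, -2.1]
width: 19.7
```

Request:
{"name": "apply_moves", "arguments": {"deltas": [[-0.1, 0.02, 0, 0, 0, 0, -1], [-0.2, 0.04, 0, 0, 0, 0, -1], [-0.3, 0.06, 0, 0, 0, 0, -1], [-0.4, 0.08, 0, 0, 0, 0, -1], [-0.5, 0.1, 0, 0, 0, 0, -1], [-0.6, 0.12, 0, 0, 0, 0, -1], [-0.7, 0.14, 0, 0, 0, 0, -1], [-0.8, 0.16, 0, 0, 0, 0, -1], [-0.9, 0.18, 0, 0, 0, 0, -1], [-0.98, 0.2, 0, 0, 0, 0, -1]]}}

```text
time: 24.9
ee_pos: [444.8, -51.8, 192.2]
tool_rot: [-2.048, 2.019, -0.358]
wrist_force: [0.4, -0.5, -2.2]
width: 19.9
```

```bash
python3 -c "
from h import *
goto([426,71.5,185],0,20)
"
```

```text
delta [-1.03   0.154  0.003] [0.002 0.001 0.013] ee [444.8 -51.8 192.2] F [ 0.4 -0.5 -2.2] w 19.9 t 24.9
tool z [ 0.34  0.   -0.94]
```

Request:
{"name": "apply_moves", "arguments": {"deltas": [[-0.1, 0.015, 0, 0, 0, 0, -1], [-0.21, 0.03, 0, 0, 0, 0, -1], [-0.33, 0.05, 0, 0, 0, 0, -1], [-0.45, 0.07, 0, 0, 0, 0, -1], [-0.57, 0.09, 0, 0, 0, 0, -1], [-0.68, 0.11, 0, 0, 0, 0, -1], [-0.79, 0.125, 0, 0, 0, 0, -1], [-0.88, 0.14, 0, 0, 0, 0.005, -1], [-0.95, 0.15, 0, 0, 0, 0.01, -1], [-0.99, 0.154, 0, 0, 0, 0.013, -1]]}}

```text
time: 25.9
ee_pos: [425.4, 67.7, 185.3]
tool_rot: [-2.033, 2.031, -0.355]
wrist_force: [-0.1, 0.1, -3.5]
width: 19.8
```

```bash
python3 -c "
from h import *
goto([452.5,71.5,180],0,1)
cap('scene','sc4');cap('top');onion()
b=cv2.imread('pics/sc4.png')[150:330,200:400]
cv2.imwrite('pics/c4.png',cv2.resize(b,(600,540)))
"
```

```text
delta [-0.031 -0.198  0.118] [-0.315  0.001  0.001] ee [425.4  67.7 185.3] F [-0.1  0.1 -3.5] w 19.8 t 25.9
tool z [ 0.02  0.   -1.  ]
onion top 433 [525.2  68.4 151. ]
onion scene 468 [523.7  68.6 149.9]
```

View pics/c4.png

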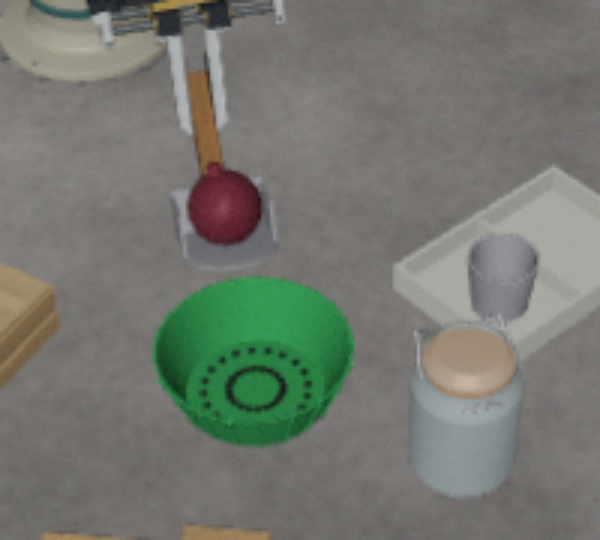

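The onion is seated in the scoop (225,205), with the basket ahead (253,360). I level out to 3° nose-up over the rim.

Request:
{"name": "apply_moves", "arguments": {"deltas": [[-0.003, -0.013, 0.017, -0.028, 0, 0, -1], [-0.006, -0.026, 0.035, -0.057, 0, 0, -1], [-0.01, -0.04, 0.052, -0.085, 0, 0, -1], [-0.013, -0.053, 0.07, -0.113, 0, 0, -1], [-0.016, -0.066, 0.087, -0.14, 0, 0, -1], [-0.02, -0.08, 0.104, -0.17, 0, 0, -1], [-0.024, -0.093, 0.122, -0.198, 0, 0, -1], [-0.028, -0.106, 0.14, -0.226, 0, 0, -1], [-0.031, -0.12, 0.157, -0.255, 0, 0, -1], [-0.031, -0.132, 0.174, -0.283, 0, 0, -1]]}}

```text
time: 27.0
ee_pos: [448.7, 70.9, 171.2]
tool_rot: [-2.196, 2.194, -0.055]
wrist_force: [0.6, -0.8, -3.6]
width: 19.8
```

```bash
python3 -c "
from h import *
cap('scene');cap('top');onion()
for th,nx,nz in ((-4,588,75),(-10,588,74),(-16,588,72),(-22,588,70),(-30,588,69)):
    c,s=np.cos(np.radians(th)),np.sin(np.radians(th))
    p=[nx-135.5*c-102*s,71.5,nz-135.5*s+102*c];print(th,np.round(p,1));goto(p,0,th)
"
```

```text
onion top 39 [532.4  72.9 114.2]
onion scene 442 [532.9  72.  108.6]
-4 [459.9  71.5 186.2]
delta [-0.006 -0.093 -0.122] [-0.117  0.001  0.001] ee [449.6  70.8 171. ] F [ 0.3 -0.4 -3.2] w 19.7 t 27.1
tool z [-0.07  0.   -1.  ]
-10 [472.3  71.5 198. ]
delta [-0.006 -0.201 -0.214] [-0.217  0.001  0.001] ee [449.6  70.8 171. ] F [ 0.3 -0.4 -3.2] w 19.7 t 27.1
tool z [-0.17  0.   -0.98]
-16 [485.9  71.5 207.4]
delta [-0.006 -0.318 -0.287] [-0.317  0.001  0.001] ee [449.6  70.8 171. ] F [ 0.3 -0.4 -3.2] w 19.7 t 27.1
tool z [-0.28  0.   -0.96]
-22 [500.6  71.5 215.3]
delta [-0.006 -0.444 -0.347] [-0.417  0.001  0.001] ee [449.6  70.8 171. ] F [ 0.3 -0.4 -3.2] w 19.7 t 27.1
tool z [-0.37  0.   -0.93]
-30 [521.7  71.5 225.1]
delta [-0.005 -0.624 -0.419] [-0.55   0.001  0.001] ee [449.6  70.8 171. ] F [ 0.3 -0.4 -3.2] w 19.7 t 27.1
tool z [-0.5   0.   -0.87]
```

Request:
{"name": "apply_moves", "arguments": {"deltas": [[-0.006, -0.03, -0.04, -0.039, 0, 0, -1], [-0.006, -0.06, -0.08, -0.078, 0, 0, -1], [-0.006, -0.093, -0.122, -0.117, 0, 0, -1], [-0.006, -0.12, -0.145, -0.142, 0, 0, -1], [-0.006, -0.147, -0.168, -0.167, 0, 0, -1], [-0.006, -0.174, -0.191, -0.192, 0, 0, -1], [-0.006, -0.201, -0.214, -0.217, 0, 0, -1], [-0.006, -0.24, -0.239, -0.25, 0, 0, -1], [-0.006, -0.279, -0.263, -0.284, 0, 0, -1], [-0.006, -0.318, -0.287, -0.317, 0, 0, -1]]}}

```text
time: 28.1
ee_pos: [487.2, 71.3, 208.0]
tool_rot: [2.074, -2.073, -0.29]
wrist_force: [0.2, -0.3, -2.1]
width: 19.5
```

```bash
python3 -c "
from h import *
cap('scene','sc5');cap('top');onion()
for th,nx,nz in ((-22,588,70),(-30,588,69)):
    c,s=np.cos(np.radians(th)),np.sin(np.radians(th))
    p=[nx-135.5*c-102*s,71.5,nz-135.5*s+102*c];print(th,np.round(p,1));goto(p,0,th)
b=cv2.imread('pics/sc5.png')[150:330,200:400]
cv2.imwrite('pics/c5.png',cv2.resize(b,(600,540)))
"
```

```text
top 0
onion scene 395 [647.8  63.7  35.9]
-22 [500.6  71.5 215.3]
delta [-0.002 -0.08  -0.092] [-0.103  0.001  0.001] ee [488.3  71.3 207.3] F [-0.3  0.5 -2.5] w 19.7 t 28.2
tool z [-0.37  0.   -0.93]
-30 [521.7  71.5 225.1]
delta [-0.002 -0.227 -0.218] [-0.237  0.001  0.001] ee [488.3  71.3 207.3] F [-0.3  0.5 -2.5] w 19.7 t 28.2
tool z [-0.5   0.   -0.87]
```

View pics/c5.png

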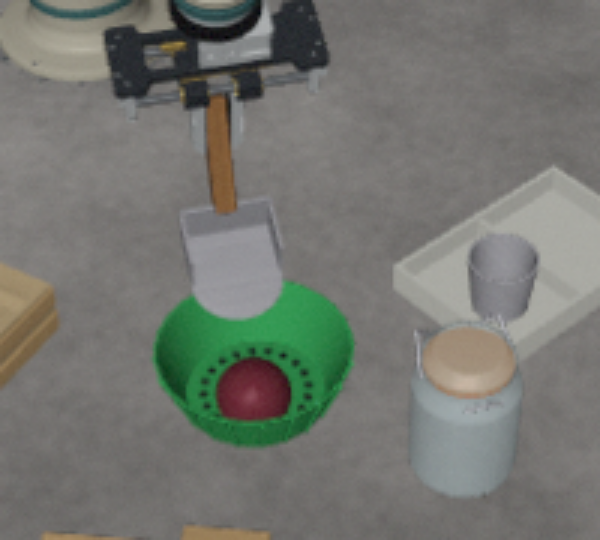

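The onion is in the basket (253,393), which is still standing upright. I retreat, level the scoop and head back to the caddy.

```bash
python3 -c "
from h import *
goto([440,130,225],0)
"
```

```text
delta [-0.49   0.427 -0.032] [0.263 0.001 0.001] ee [488.3  71.3 207.3] F [-0.3  0.5 -2.5] w 19.7 t 28.2
tool z [ 0. -0. -1.]
```

Request:
{"name": "apply_moves", "arguments": {"deltas": [[0, 0.08, -0.08, 0, 0, 0, -1], [0, 0.16, -0.14, 0.03, 0, 0, -1], [0, 0.24, -0.15, 0.07, 0, 0, -1], [-0.03, 0.3, -0.14, 0.11, 0, 0, -1], [-0.1, 0.36, -0.12, 0.15, 0, 0, -1], [-0.18, 0.4, -0.1, 0.19, 0, 0, -1], [-0.26, 0.427, -0.08, 0.22, 0, 0, -1], [-0.34, 0.427, -0.05, 0.25, 0, 0, -1], [-0.42, 0.427, -0.032, 0.263, 0, 0, -1], [-0.49, 0.427, -0.032, 0.263, 0, 0, -1]]}}

```text
time: 29.2
ee_pos: [438.7, 130.5, 225.7]
tool_rot: [-2.221, 2.22, 0.001]
wrist_force: [-0.3, 0.7, -0.9]
width: 19.8
```

```bash
python3 -c "
from h import *
goto([434,372,180],30)
cap('scene');cap('top');onion()
"
```

```text
delta [-2.012  0.038  0.383] [-0.001  0.001 -0.499] ee [438.7 130.5 225.7] F [-0.3  0.7 -0.9] w 19.8 t 29.2
tool z [ 0. -0. -1.]
onion top 348 [640.   52.4  37.7]
onion scene 427 [638.6  52.9  36.4]
```

Request:
{"name": "apply_moves", "arguments": {"deltas": [[-0.06, 0, 0, 0, 0, 0, -1], [-0.15, 0, 0, 0, 0, 0, -1], [-0.25, 0, 0, 0, 0, 0, -1], [-0.35, 0, 0, 0, 0, 0, -1], [-0.46, 0, 0, 0, 0, 0, -1], [-0.57, 0, 0, 0, 0, 0, -1], [-0.68, 0, 0, 0, 0, 0, -1], [-0.79, 0, 0, 0, 0, 0, -1], [-0.9, 0, 0, 0, 0, 0, -1], [-1, 0, 0, 0, 0, 0, -1]]}}

```text
time: 30.3
ee_pos: [439.7, 252.1, 225.7]
tool_rot: [-2.223, 2.218, 0.001]
wrist_force: [-0.3, 0.1, -1.5]
width: 19.8
```

Request:
{"name": "apply_moves", "arguments": {"deltas": [[-0.1, 0, 0, 0, 0, -0.05, -1], [-0.2, 0.01, 0, 0, 0, -0.1, -1], [-0.3, 0.01, 0, 0, 0, -0.15, -1], [-0.4, 0.02, 0, 0, 0, -0.2, -1], [-0.5, 0.02, 0.02, 0, 0, -0.25, -1], [-0.62, 0.03, 0.05, 0, 0, -0.31, -1], [-0.74, 0.03, 0.1, 0, 0, -0.37, -1], [-0.86, 0.038, 0.18, 0, 0, -0.43, -1], [-0.95, 0.038, 0.24, 0, 0, -0.48, -1], [-1, 0.038, 0.28, 0, 0, -0.5, -1]]}}

```text
time: 31.3
ee_pos: [434.6, 373.3, 191.5]
tool_rot: [-2.724, 1.563, 0.001]
wrist_force: [0.1, 0.1, -1.3]
width: 19.3
```

```bash
python3 -c "
from h import *
goto([434,372,114],30)
cap('scene','sc6');cap('top');scoopcheck(30,zr=(60,120))
b=cv2.imread('pics/sc6.png')[130:290,300:480]
cv2.imwrite('pics/c6.png',cv2.resize(b,(630,560)))
"
```

```text
delta [0.008 0.01  0.646] [-0.     0.001  0.005] ee [434.6 373.3 191.5] F [ 0.1  0.1 -1.3] w 19.3 t 31.3
tool z [ 0. -0. -1.]
top 30 25 pitch -4.9 roll -21.2 z-top@grip 85.7 rel TCP -105.6 fmax 108.6 lat [-42.3 -27.1]
scene 374 346 pitch -1.0 roll -0.9 z-top@grip 92.2 rel TCP -99.1 fmax 133.6 lat [-44.   44.6]
```

View pics/c6.png

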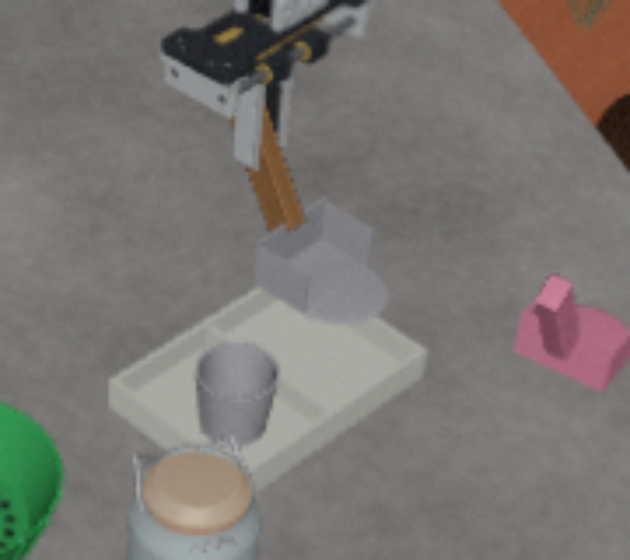

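The scoop hangs level over its slot, the same view as at the lift; the cup is undisturbed. I lower it.

Request:
{"name": "apply_moves", "arguments": {"deltas": [[0.008, 0.01, 0.07, 0, 0, 0, -1], [0.008, 0.01, 0.16, 0, 0, 0, -1], [0.008, 0.01, 0.25, 0, 0, 0, -1], [0.008, 0.01, 0.34, 0, 0, 0, -1], [0.008, 0.01, 0.43, 0, 0, 0, -1], [0.008, 0.01, 0.51, 0, 0, 0, -1], [0.008, 0.01, 0.58, 0, 0, 0, -1], [0.008, 0.01, 0.63, 0, 0, 0, -1], [0.008, 0.01, 0.66, 0, 0, 0, -1], [0.008, 0.01, 0.675, 0, 0, 0, -1]]}}

```text
time: 32.4
ee_pos: [433.9, 371.4, 110.1]
tool_rot: [-2.723, 1.566, 0.002]
wrist_force: [0.1, 0.1, -1.7]
width: 19.5
```

Request:
{"name": "apply_moves", "arguments": {"deltas": [[0, 0, 0.003, 0, 0, 0, -1], [0, 0, 0.006, 0, 0, 0, -1], [0, 0, 0.009, 0, 0, 0, -1], [0, 0, 0.012, 0, 0, 0, -1], [0, 0, 0.015, 0, 0, 0, -1], [0, 0, 0.018, 0, 0, 0, -1], [0, 0, 0.018, 0, 0, 0, -1], [0, 0, 0.018, 0, 0, 0, -1], [0, 0, 0.018, 0, 0, 0, -1], [0, 0, 0.018, 0, 0, 0, -1]]}}

```text
time: 33.4
ee_pos: [433.9, 371.4, 108.0]
tool_rot: [-2.723, 1.566, 0.002]
wrist_force: [0.1, 0.5, -1.2]
width: 19.8
```

Request:
{"name": "apply_moves", "arguments": {"deltas": [[0, 0, 0.003, 0, 0, 0, -1], [0, 0, 0.005, 0, 0, 0, -1], [0, 0, 0.005, 0, 0, 0, -1], [0, 0, 0.005, 0, 0, 0, -0.3], [0, 0, 0.005, 0, 0, 0, 0], [0, 0, 0.005, 0, 0, 0, 0.5], [0, 0, 0.005, 0, 0, 0, 1], [0, 0, 0.005, 0, 0, 0, 1], [0, 0, 0.005, 0, 0, 0, 1], [0, 0, 0.005, 0, 0, 0, 1]]}}

```text
time: 34.4
ee_pos: [433.9, 371.4, 107.4]
tool_rot: [-2.723, 1.566, 0.002]
wrist_force: [0.4, -0.9, -0.2]
width: 72.9
```

Request:
{"name": "apply_moves", "arguments": {"deltas": [[0, 0, 0, 0, 0, 0, 1], [0, 0, -0.06, 0, 0, 0, 1], [0, 0, -0.16, 0, 0, 0, 1], [0, 0, -0.3, 0, 0, 0, 1], [0, 0, -0.45, 0, 0, 0, 1], [0, 0, -0.6, 0, 0, 0, 1], [0, 0, -0.75, 0, 0, 0, 1], [0, 0, -0.88, 0, 0, 0, 1], [0, 0, -0.96, 0, 0, 0, 1], [0, 0, -1, 0, 0, 0, 1]]}}

```text
time: 35.4
ee_pos: [434.4, 371.6, 229.1]
tool_rot: [-2.721, 1.565, -0.0]
wrist_force: [-0.3, -0.8, 0.3]
width: 93.8
```

```bash
python3 -c "
from h import *
st();cap('scene','sc7');cap('top');onion();fitscoop();scoopcheck(30,zr=(3,25))
b=cv2.imread('pics/sc7.png')[120:390,200:480]
cv2.imwrite('pics/c7.png',cv2.resize(b,(620,598)))
"
```

```text
{'time': np.float64(35.4), 'ee_pos': array([434.444, 371.628, 229.089]), 'tool_rot': array([-2.721,  1.565, -0.   ]), 'wrist_force': array([-0.268, -0.811,  0.339]), 'width': np.float64(93.755), 'qpos': array([5.850e-01, 2.670e-01, 1.506e+00, 1.000e-03, 1.366e+00, 1.629e+00])}
onion top 364 [640.4  52.5  37.7]
onion scene 428 [638.5  53.1  36.2]
337 [433.4261528  371.29396147   0.4963999  103.26004415] 28.441618947901006 1.756133031922779
top 69 59 pitch -1.5 roll -4.1 z-top@grip 8.6 rel TCP -219.5 fmax 169.4 lat [-59.6  55.9]
scene 366 347 pitch -0.5 roll 0.3 z-top@grip 7.7 rel TCP -220.4 fmax 169.3 lat [-59.3  56. ]
```

View pics/c7.png

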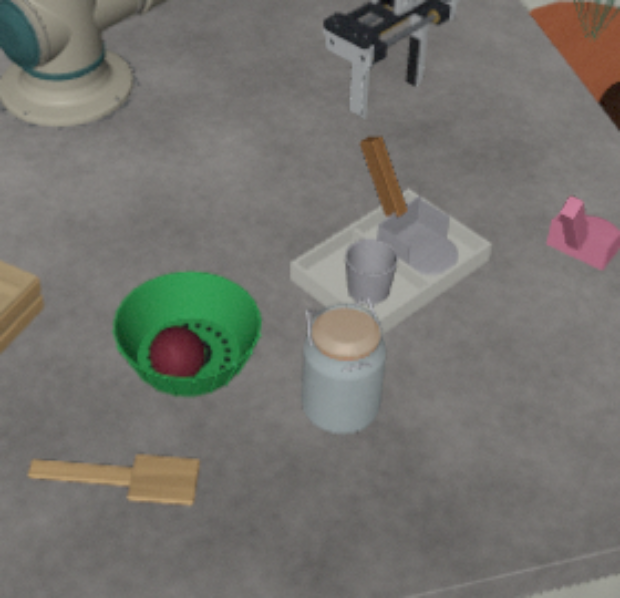

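The scoop lies flat in its slot (420,240), the onion rests in the upright basket (178,350), and the gripper is clear.

```bash
python3 -c "
from h import *
print(order.finish_job())"
```

```text
the job is handed in; nothing more can be done
None
```

I did the whole job and handed it in at about 35 s of the 72 s allowed. I gripped the scoop by its handle and rolled the onion into the far corner of the crate with the nose. I then worked the plate under it, tilted back to seat it, carried it level and tipped it into the basket. The scoop is back in its slot and released.

**Last checks:**
- **Onion:** at rest about 33 mm from the basket centre, at a height of about 37 mm. It hadn't moved in the 6 s before hand-in.
- **Basket:** upright in the final picture, and it didn't look moved. I didn't re-measure its position.
- **Scoop:** flat to about 0.5° in the scene camera. Its handle is within about 1 mm of where it started and turned about 1.6°.
- **Gripper:** open and about 120 mm above the scoop.
- **Cup, jar and paddle:** looked undisturbed in the pictures. I didn't measure them.

**What disagreed:**
- The two cameras differed by up to about 5 mm on the onion while it was in the crate.
- The final plate fit from the top camera gave a 4° roll, from only about 60 points because the arm was in the way. I relied on the scene camera's fit of about 350 points.
- The scoop slipped 3–4 mm down the jaws at the first lift, which I allowed for when lowering it.
- Early in the push, force on the crate floor rose to about 24 N, so I raised the scoop about 0.6 mm.

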